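# Lock the filler cap of the frying-oil can

## Robot

A 7-joint arm with a two-finger parallel gripper is mounted at the origin on the work surface. World frame = base frame: x ahead of the robot, y to its left, z up, the work surface at z = 0. Lengths are in m, angles in rad, forces in N, time in s.
With the tool pointing down it reaches from about 0.425 to 0.925 m from the base axis. Payload 6.8 kg.
Tool frame: the origin (TCP) lies on the mounting face of the last link; the fingertips stand 173 mm ahead of it and the grasp point (between the pads) lies 155 mm ahead of it; z points along the fingers, y is the line along which they close (so a half turn about z gives the same grasp; the last joint's range is limited). The gripper opens to 85 mm and grips with 20 to 120 N. Pads are 22 mm wide; open, the fingers measure 114 mm over their backs; the gripper's body (76 mm by 85 mm) begins 54 mm behind the grasp point. The pads swing forward as they close: fully open they stand 13 mm farther back than shut.
Start: joints at [-1.445, 0.477, 0.022, 1.555, -0.011, 1.109, -0.083], TCP at [0.156, 0.657, 0.405] pointing down, gripper open.
Joint ranges: [-2.96, 2.96], [-0.34, 2.1], [-1.41, 1.46], [0.24, 2.44], [-1.37, 4.51], [0.17, 1.92], [-2.96, 2.96]. Speed limits (rad/s): [2.39, 2.39, 3.14, 3.14, 3.14, 3.14, 3.14].

## Interface

Orientations are given as a rotation vector (axis times angle).
In Python, from bench import r gives the robot as it stands.
- The arm moves only by the tool carry_out, never from a script. Its argument "moves" is a list of rows, each a list of 5 numbers: the shift along the tool's x, y, z in m, then the turn about the tool's z in rad, then the finger opening in m, from 0 to 0.0854. In form: [[dx, dy, dz, roll, claw], ...]. A call has exactly 8 rows; each row is the pose to reach, as a shift and turn from the pose commanded when the call began, along the tool's axes at that moment; what a row does not reach only later rows make up. A row lasts 1/10 s, in which the tool goes at most 50 mm and 8.59 degrees, less where a joint would pass 70% of its speed; a pose out of reach is approached as far as the arm can. A call with a gripper value outside its range is refused whole. The fingers move at their own pace and stop on an object; "force" is the grip in N (left out, the last holds). Time passes only in rows, so rows that repeat a pose let the fingers close, or fill a call up. It gives the time, the measured TCP pose, the force, the opening and the grip force at its end, in the units of the state.
- r.get_obs(): the state, without advancing time (a new reading comes with each control period).
- r.grab_frame(name): name is "scene" or "top"; returns the picture (400x640x3 uint8, red, green, blue); there is no depth.
- r.calibration(name): a dict with "fx", "fy", "cx", "cy" (pixels), "rvec" (rotation vector, rad) and "tvec" (3), from world to camera coordinates, as OpenCV has them. Camera axes: x right, y down, z forward; pixel columns grow to the right and rows downward; lengths in m; the calibration is good to about 2 mm. A picture is of the moment at which its call begins. calibration takes no time and is no camera call.
- r.hand_in(): hands the job in; it is judged then, once.
The state is a dict: "clock": time; "joints": joint angles; "qvel": joint speeds; "tau": joint torques, N m; "tcp_pos": TCP position; "orientation": TCP orientation; "contact_force": force on the tool from outside, world axes, zero at the start; "moment": the same for the moment, N m; "grip_width": finger opening in m; "gripper_force": force on a finger pad.
Only numpy, scipy, OpenCV 4.12 (cv2) and the standard library are available. Lean on these libraries where they do the work, as an engineer would, in place of code of your own. Each camera call takes 0.05 s, during which the arm holds its last target. There are 200 camera calls.

## Task

The spring-loaded bayonet cap on the rectangular oil can has been left up and unlocked. Push it down against its spring, turn it a quarter turn clockwise (seen from above) and let it go so that it stays locked down. Leave the identical cap on the round can as it is.

Things in the scene. Friction and masses are not known exactly. Their poses are not given: they have to be found in the camera images.
- cap_grip (a point): Middle of the grip bar (54 long, 12 thick, 32 mm high) standing on the aluminium cap (disc 68 across, 30 mm tall) of the rectangular steel can (130 x 200 x 150 mm, fixed; cap near one end of its top, strap handle near the other). On the turning axis, 18 mm above the disc, 14 mm below the bar's top; 224 mm above the table while up; moves with the cap. x along the bar, y across it, z up.
- cap_press (a joint): How far this cap is pushed down, m: 0 = up, 0.020 = bottom stop. The spring pushes back with about 3 N at the top, 9 N at the bottom. The cap can be turned to its lock only while pushed deeper than 0.013 (0.016 to 0.017 is good). Locked, it has risen again to rest at 0.008.
- cap_turn (a joint): How far this cap is turned clockwise seen from above, rad: 0 to 0.15 at the start (bar along the can's long sides), end stop 1.65 (bar across). From 0.3 to 1.2 it must be held down; past 1.2 (1.45 is good) it springs up into its latch when let go and cannot turn back. Let go sooner, it is not locked.
- round_cap (a joint): Turn of the identical cap on the round steel can (140 mm across, same height), rad; 0 at the start, and to stay so. The round can is fixed to the same table, to the left or right of the rectangular one. Its bar lies at any angle.
Not all that is in view belongs to the job. Leave any yellow look-alike of the part that bears cap_grip alone.

How it is judged:
By the outcome, as a careful person would: the job done as asked, in the order asked, and still so for the second after the job is handed in, with the robot touching nothing.
It also fails if it takes over 35 s, if anything falls off the work surface, if the arm or the gripper's body presses on something with over 40 N, if the wrist force passes 120 N, or if a joint passes its speed limit or range.

## Working session

There is one attempt and no reset: what is moved stays moved. The work goes in short steps, Python scripts to look and compute and a tool call to move; the robot and the scene stay as the last step left them, time stands still between calls to the robot, and variables do not carry over. Pictures are saved under pics/ and viewed, at most 10 in all, crops included, and the job is handed in when it is done.

Besides the shell and the picture viewer there is one more tool, called after "Emit:" as name([rows], argument=value, ...), one row to a line, values as JSON. carry_out: Moves the arm, as the interface text tells. Its arguments: {"type":"object","properties":{"moves":{"type":"array","items":{"type":"array","items":{"type":"number"}}},"force":{"type":"number"}},"required":["moves"]}

```bash
mkdir -p pics
python3 - <<'E'
from bench import r
import cv2
for n in("scene","top"):
    cv2.imwrite(f"pics/{n}0.png",r.grab_frame(n)[:,:,::-1]); print(r.calibration(n))
print(r.get_obs())
E
```

```text
{'fx': 472.69183119288266, 'fy': 472.69183119288266, 'cx': 319.9070610856863, 'cy': 193.0975827645268, 'rvec': array([ 0.94775911,  2.70878608, -0.72568207]), 'tvec': array([ 0.34880475, -0.19292982,  1.22285611])}
{'fx': 503.13741964306683, 'fy': 503.13741964306683, 'cx': 319.20107025687435, 'cy': 204.49355796351568, 'rvec': array([ 2.09180628, -2.15536844,  0.17813716]), 'tvec': array([0.0348138 , 0.50357196, 0.99185224])}
{'clock': 0.1, 'joints': array([-1.44510305,  0.47771319,  0.02234486,  1.55633608, -0.01150515,
        1.10931196, -0.08310588]), 'qvel': array([-0.00046119, -0.00419415,  0.00066557, -0.00352439, -0.00058381,
        0.00110652, -0.00110421]), 'tau': array([ 4.10203356e-03, -5.97760856e+01,  1.61322031e+00, -2.81955063e+01,
        1.27583052e-02,  5.08747995e-03, -1.79343516e-05]), 'tcp_pos': array([0.15631044, 0.6563989 , 0.40383257]), 'orientation': array([-3.66381114e-01, -3.12007755e+00,  2.57393859e-03]), 'contact_force': array([ 0.40290924, -0.54575288, -0.46407708]), 'moment': array([-0.05103655,  0.0807426 ,  0.00976343]), 'gripper_force': 0.0, 'grip_width': 0.08564154308772261}
```

View pics/scene0.png

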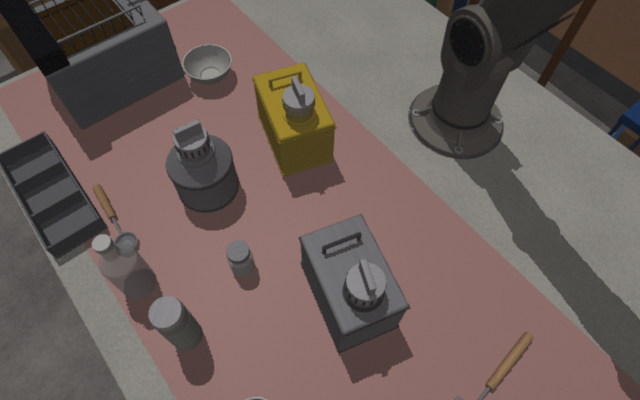

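View pics/top0.png

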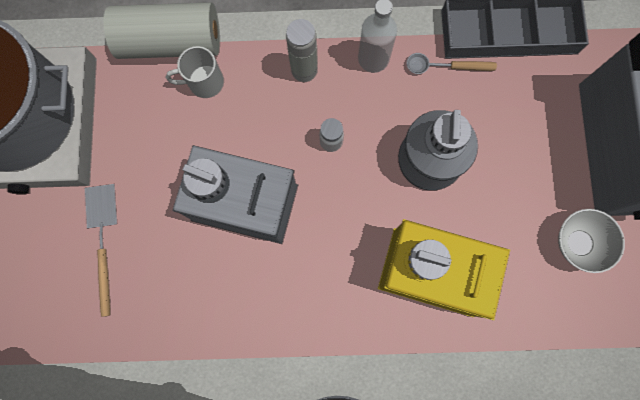

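The grey rectangular can's cap is at about (203,177) in top and (366,282) in scene. The yellow look-alike and the round can are separate. I'll zoom in for the bar ends.

Run:
```python
import cv2,numpy as np
a=cv2.imread("pics/top0.png")[140:240,165:300]; b=cv2.imread("pics/scene0.png")[210:350,295:415]
a=cv2.resize(a,None,fx=4,fy=4,interpolation=2)[:400,:400]; b=cv2.resize(b,None,fx=3.3,fy=3.3,interpolation=2)
b=b[:400]
a=cv2.copyMakeBorder(a,0,b.shape[0]-a.shape[0],0,0,0) if b.shape[0]>a.shape[0] else a
cv2.imwrite("pics/c0.png",np.hstack([a,b[:a.shape[0]]]))
```

```text
(no output)
```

View pics/c0.png

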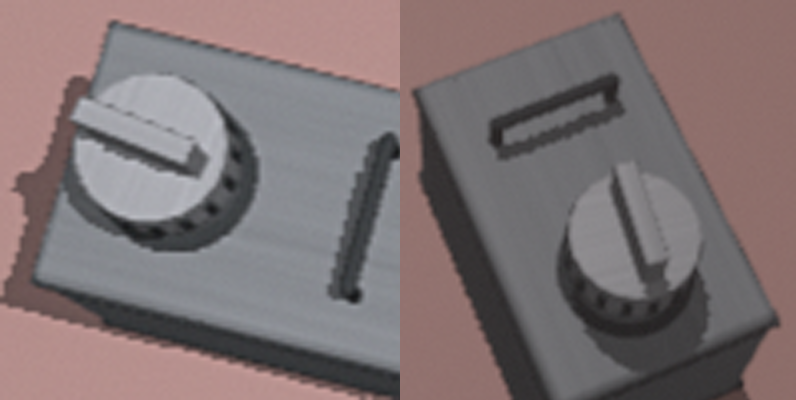

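```bash
cat > h.py <<'E'
from bench import r
import cv2,numpy as np
from scipy.spatial.transform import Rotation as R
def ray(n,p,z):
    c=r.calibration(n);M=cv2.Rodrigues(c["rvec"])[0];t=c["tvec"]
    d=M.T@np.array([(p[0]-c["cx"])/c["fx"],(p[1]-c["cy"])/c["fy"],1]);o=-M.T@t
    return o+d*(z-o[2])/d[2]
def rel(P):  # world point -> grasp-point offset in tool axes
    o=r.get_obs();T=R.from_rotvec(o["orientation"])
    return T.inv().apply(np.array(P)-(o["tcp_pos"]+T.apply([0,0,.155])))
E
python3 - <<'E'
from h import *
t=lambda x,y:(165+x/4-.4,140+y/4-.4); s=lambda x,y:(295+(x-400)/3.3-.35,210+y/3.3-.35)
print("bar top",ray("top",t(137,133),.238),ray("scene",s(639,213),.238))
print("disc",ray("top",t(150,147),.206),ray("scene",s(635,235),.206))
def ang(a,b,n,z=.238):
    f=t if n=="top" else s
    d=ray(n,f(*b),z)-ray(n,f(*a),z);return d[:2],np.hypot(*d[:2]),np.degrees(np.arctan2(d[1],d[0]))
print(ang((82,97),(205,148),"top"),ang((70,120),(190,168),"top"),ang((635,162),(667,258),"scene"),ang((612,168),(643,265),"scene"))
print("can edge",ang((110,22),(400,88),"top",.15),ang((620,14),(777,322),"scene",.15))
for p in ((110,22),(35,282)):print(ray("top",t(*p),.15))
print("round",ray("top",(451,135),.2),"yellow",ray("top",(432,258),.2))
o=r.get_obs();print(R.from_rotvec(o["orientation"]).as_matrix().round(3))
E
```

```text
bar top [0.53055282 0.22064911 0.238     ] [0.53606758 0.22820824 0.238     ]
disc [0.53213908 0.22290553 0.206     ] [0.53505081 0.22864441 0.206     ]
(array([-0.02395056, -0.05261516]), np.float64(0.05780989478808589), np.float64(-114.47515484196596)) (array([-0.0225104 , -0.05125554]), np.float64(0.05598078670648914), np.float64(-113.71011475069784)) (array([0.02061455, 0.04635437]), np.float64(0.05073151680483621), np.float64(66.02449808705829)) (array([0.0209226 , 0.04647549]), np.float64(0.05096789437030773), np.float64(65.7634017006539))
can edge (array([-0.03670518, -0.13722952]), np.float64(0.14205355327385932), np.float64(-104.9745353419899)) (array([0.05580588, 0.18881172]), np.float64(0.1968861650496248), np.float64(73.53423678263715))
[0.60732862 0.25641189 0.15      ]
[0.48338376 0.28924984 0.15      ]
round [ 0.59526975 -0.22038642  0.2       ] yellow [ 0.37762355 -0.17162237  0.2       ]
[[-0.973  0.232 -0.   ]
 [ 0.232  0.973 -0.002]
 [-0.    -0.002 -1.   ]]
```

```bash
python3 -c "
from h import *
print(rel([.533,.225,.295]))"
```

```text
[-0.46636749 -0.33222124 -0.04556982]
```

Emit:
carry_out([
  [0,0,-0.046,0,0.0854],
  [-0.035,-0.025,-0.046,-0.1,0.0854],
  [-0.07,-0.05,-0.046,-0.2,0.0854],
  [-0.105,-0.075,-0.046,-0.3,0.0854],
  [-0.14,-0.1,-0.046,-0.4,0.0854],
  [-0.175,-0.125,-0.046,-0.5,0.0854],
  [-0.21,-0.15,-0.046,-0.6,0.0854],
  [-0.245,-0.175,-0.046,-0.7,0.0854],
])

```text
clock: 0.9
tcp_pos: [0.355, 0.428, 0.4504]
orientation: [0.732, -3.055, 0.001]
contact_force: [1.3, 0.3, -0.0]
grip_width: 0.0852
gripper_force: 0.0
```

```bash
python3 -c "
from h import *
print(rel([.533,.225,.295]),r.get_obs()['joints'])
print(R.from_rotvec(r.get_obs()['orientation']).as_matrix().round(3))"
```

```text
[-0.06672994 -0.26157611  0.00045086] [-9.93046259e-01  2.40319502e-01  3.02855319e-03  1.78935266e+00
 -8.05826218e-04  1.11246342e+00  1.05140923e+00]
[[-0.891 -0.453 -0.   ]
 [-0.453  0.891 -0.   ]
 [ 0.    -0.    -1.   ]]
```

Emit:
carry_out([
  [-0.01,-0.04,0,-0.1,0.0854],
  [-0.02,-0.08,0,-0.2,0.0854],
  [-0.03,-0.12,0,-0.3,0.0854],
  [-0.04,-0.16,0,-0.4,0.0854],
  [-0.05,-0.2,0,-0.5,0.0854],
  [-0.06,-0.235,0,-0.6,0.0854],
  [-0.067,-0.262,0,-0.69,0.0854],
  [-0.067,-0.262,0,-0.69,0.0854],
])

```text
clock: 1.7
tcp_pos: [0.5343, 0.2212, 0.4503]
orientation: [1.709, -2.635, 0.003]
contact_force: [-0.2, 0.4, -0.0]
grip_width: 0.0856
gripper_force: 0.0
```

Run:
```python
from h import *
print(rel([.533,.225,.295]),r.get_obs()['joints'])
print(R.from_rotvec(r.get_obs()['orientation']).as_matrix().round(3))
a=r.grab_frame("top")[:,:,::-1][120:240,140:300];b=r.grab_frame("scene")[:,:,::-1][190:310,285:445]
cv2.imwrite("pics/h1.png",cv2.resize(np.hstack([a,b]),None,fx=2.5,fy=2.5,interpolation=2))
```

```text
[-0.0032768   0.002936    0.00025478] [-0.55615377  0.2768998   0.06814315  1.74320631 -0.01814142  1.12276189
  2.23881315]
[[-0.408 -0.913  0.001]
 [-0.913  0.408 -0.002]
 [ 0.002 -0.001 -1.   ]]
```

View pics/h1.png

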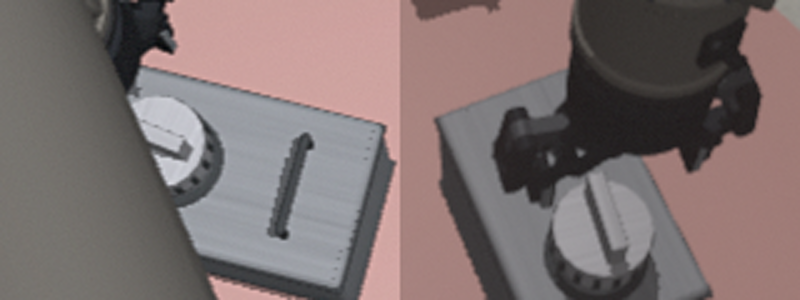

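Above the bar, the fingers straddle it and the tool x axis runs along the bar. The two cameras disagree by a few mm along the bar, so I'll check this with the can corners and the disc outline.

Run:
```python
from h import *
s=lambda x,y:(295+(x-400)/3.3-.35,210+y/3.3-.35)
for p in ((620,14),(777,322),(415,92)):print(ray("scene",s(*p),.15))
print(rel([.533,.225,.295]))
# overlay predicted disc/bar for the candidates
c0=np.array([.533,.225]);u=np.array([.407,.914]);v=np.array([-.914,.407])
out=[]
for n,(x0,y0) in (("top",(175,150)),("scene",(335,250))):
    k=r.calibration(n);K=np.array([[k["fx"],0,k["cx"]],[0,k["fy"],k["cy"]],[0,0,1]])
    im=cv2.imread(f"pics/{n}0.png")[y0:y0+60,x0:x0+60];im=cv2.resize(im,None,fx=6.6,fy=6.6,interpolation=cv2.INTER_CUBIC)
    th=np.linspace(0,2*np.pi,60)
    ci=[[*(c0+.034*np.array([np.cos(t),np.sin(t)])),.206] for t in th]
    ba=[[*(c0+a*u*.027+b*v*.006),.238] for a,b in((1,1),(1,-1),(-1,-1),(-1,1))]
    for pts,col in((ci,(0,0,255)),(ba,(0,255,0))):
        q=cv2.projectPoints(np.array(pts),k["rvec"],k["tvec"],K,None)[0].reshape(-1,2)
        cv2.polylines(im,[((q+.5-[x0,y0])*6.6).astype(int)],True,col,1)
    out.append(im)
cv2.imwrite("pics/o1.png",np.hstack(out))
```

```text
[0.43509928 0.11041475 0.15      ]
[0.49090515 0.29922647 0.15      ]
[0.55917495 0.07565209 0.15      ]
[-0.00025007 -0.00135888  0.00025373]
```

View pics/o1.png

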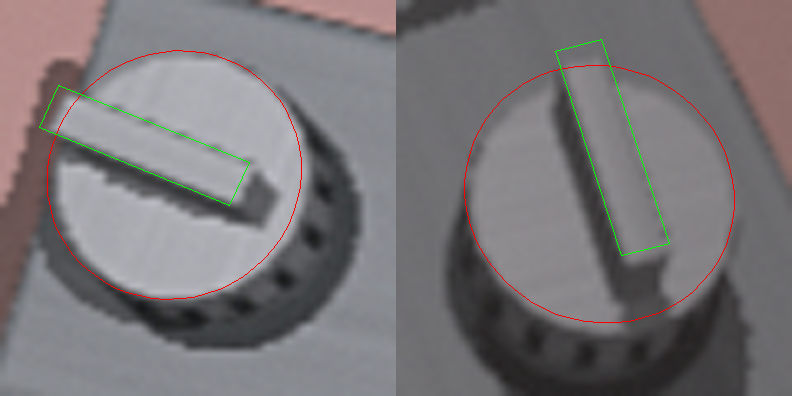

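Disc and bar outlines agree to about 2 mm in both pictures, at (0.533, 0.225). That is close enough, so I'm going down and gripping.

Emit:
carry_out([
  [0,-0.001,0.02,0,0.07],
  [0,-0.001,0.04,0,0.06],
  [0,-0.001,0.055,0,0.05],
  [0,-0.001,0.067,0,0.05],
  [0,-0.001,0.067,0,0.05],
  [0,-0.001,0.067,0,0.03],
  [0,-0.001,0.067,0,0.02],
  [0,-0.001,0.067,0,0.018],
], force=60)

```text
clock: 2.6
tcp_pos: [0.5329, 0.2255, 0.3846]
orientation: [-1.716, 2.63, -0.0]
contact_force: [0.0, 0.1, 0.0]
grip_width: 0.0177
gripper_force: 0.0
```

Emit:
carry_out([
  [0,0,0,0,0.015],
  [0,0,0,0,0.012],
  [0,0,0,0,0.005],
  [0,0,0,0,0.0],
  [0,0,0,0,0.0],
  [0,0,0,0,0.0],
  [0,0,0,0,0.0],
  [0,0,0,0,0.0],
])

```text
clock: 3.4
tcp_pos: [0.5331, 0.2252, 0.3839]
orientation: [-1.716, 2.63, -0.001]
contact_force: [3.6, -0.4, 3.7]
grip_width: 0.0109
gripper_force: 60.6
```

Run:
```python
from h import *
o=r.get_obs();print(rel([.533,.225,.228]),o['contact_force'],o['moment'],o['joints'],o['grip_width'],o['gripper_force'])
b=r.grab_frame("scene")[:,:,::-1][190:350,285:445]
cv2.imwrite("pics/g1.png",cv2.resize(b,None,fx=3,fy=3,interpolation=2))
```

```text
[0.00032019 0.00011909 0.00094865] [ 3.61280326 -0.37095664  3.70355988] [-0.241947   -0.80183525  0.03687981] [-0.5546503   0.33943593  0.05902832  1.81725428 -0.02318668  0.9844576
  2.24054699] 0.010941238482955189 60.59177577495575
```

View pics/g1.png

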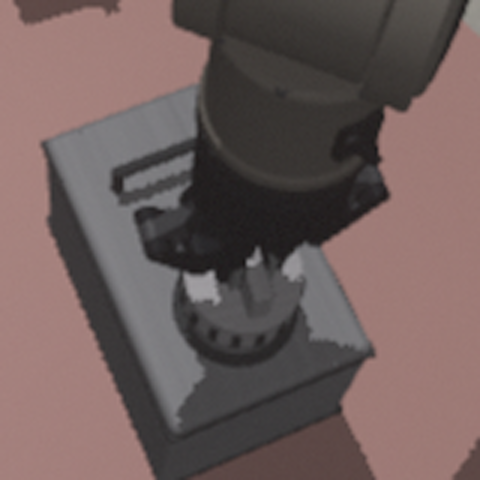

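Gripped on the bar with 60 N at 11 mm. Now pressing down.

Emit:
carry_out([
  [0,0,0.003,0,0],
  [0,0,0.006,0,0],
  [0,0,0.009,0,0],
  [0,0,0.012,0,0],
  [0,0,0.0145,0,0],
  [0,0,0.0165,0,0],
  [0,0,0.0165,0,0],
  [0,0,0.0165,0,0],
])

```text
clock: 4.25
tcp_pos: [0.5331, 0.2252, 0.3676]
orientation: [-1.716, 2.63, -0.001]
contact_force: [2.2, -1.8, 7.9]
grip_width: 0.0108
gripper_force: 61.3
```

Run:
```python
from h import *
for i in range(2):
  r.grab_frame("top"); o=r.get_obs();print(rel([.533,.225,.228]),o['contact_force'],o['moment'],o['grip_width'],o['gripper_force'])
```

```text
[ 3.75631887e-04  8.80893835e-05 -1.53234126e-02] [ 2.71428832 -1.81685976  7.8804003 ] [-0.48957401 -0.7563841  -0.07053195] 0.010767050572962747 61.264609694480896
[ 0.00036426  0.000109   -0.0153355 ] [ 2.10649958 -1.10392589  7.39280905] [-0.45212292 -0.74086989  0.05586283] 0.011055030166554817 61.26474916934967
```

Emit:
carry_out([
  [0,0,0,0.07,0],
  [0,0,0,0.14,0],
  [0,0,0,0.21,0],
  [0,0,0,0.28,0],
  [0,0,0,0.35,0],
  [0,0,0,0.42,0],
  [0,0,0,0.5,0],
  [0,0,0,0.5,0],
])

```text
clock: 5.15
tcp_pos: [0.533, 0.2253, 0.3677]
orientation: [-1.008, 2.974, 0.0]
contact_force: [1.4, -2.6, 8.5]
grip_width: 0.0107
gripper_force: 61.3
```

Run:
```python
from h import *
o=r.get_obs();print(o['contact_force'],o['moment'],o['grip_width'],o['gripper_force'],o['tcp_pos'],R.from_rotvec(o["orientation"]).inv().apply(o['contact_force']))
```

```text
[ 1.44331409 -2.63517494  8.52362041] [-0.48649926 -0.58102761 -0.01776387] 0.010670316882717412 61.33898735046387 [0.53297958 0.2253392  0.36767701] [ 0.44753514 -2.97234858 -8.52316043]
```

Side forces are small and the height is holding. Continuing the turn to about 1.45.

Emit:
carry_out([
  [0,0,0,0.1,0],
  [0,0,0,0.2,0],
  [0,0,0,0.3,0],
  [0,0,0,0.4,0],
  [0,0,0,0.5,0],
  [0,0,0,0.6,0],
  [0,0,0,0.7,0],
  [0,0,0,0.7,0],
])

```text
clock: 5.95
tcp_pos: [0.5329, 0.2255, 0.3676]
orientation: [0.073, 3.14, 0.001]
contact_force: [1.9, -2.0, 7.7]
grip_width: 0.0107
gripper_force: 61.4
```

Emit:
carry_out([
  [0,0,0,0.05,0],
  [0,0,0,0.1,0],
  [0,0,0,0.13,0],
  [0,0,0,0.13,0],
  [0,0,0,0.13,0],
  [0,0,0,0.13,0],
  [0,0,0,0.13,0],
  [0,0,0,0.13,0],
])

```text
clock: 6.75
tcp_pos: [0.5329, 0.2255, 0.3676]
orientation: [0.273, 3.129, 0.001]
contact_force: [2.3, -1.0, 8.2]
grip_width: 0.0112
gripper_force: 61.3
```

Run:
```python
from h import *
o=r.get_obs();T=R.from_rotvec(o["orientation"]);m=T.as_matrix();print(o['moment'],m.round(3),"bar",np.degrees(np.arctan2(m[1,0],m[0,0])),T.inv().apply(o['contact_force']),o["joints"][6])
b=r.grab_frame("scene")[:,:,::-1][190:350,285:445]
cv2.imwrite("pics/t1.png",cv2.resize(b,None,fx=3,fy=3,interpolation=2))
```

```text
[-0.30662581 -0.57845502 -0.00589572] [[-0.985  0.173  0.001]
 [ 0.173  0.985  0.001]
 [-0.001  0.001 -1.   ]] bar 170.03389544529395 [-2.40383628 -0.58393643 -8.2095911 ] 1.0234091597111425
```

View pics/t1.png

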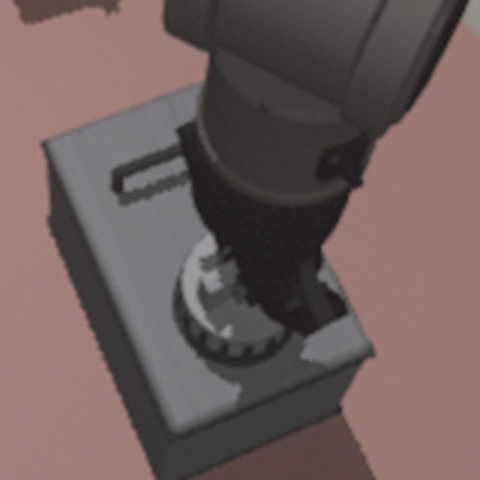

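The bar now lies across the can, at -10° against 74.4° for the long axis, so it has turned about 1.47 rad. I'll ease it up into the latch and open the fingers.

Emit:
carry_out([
  [0,0,-0.003,0,0],
  [0,0,-0.005,0,0],
  [0,0,-0.007,0,0],
  [0,0,-0.0075,0,0],
  [0,0,-0.0075,0,0],
  [0,0,-0.0075,0,0.015],
  [0,0,-0.0075,0,0.03],
  [0,0,-0.0075,0,0.04],
])

```text
clock: 7.6
tcp_pos: [0.5319, 0.2255, 0.3737]
orientation: [-0.272, -3.127, 0.002]
contact_force: [0.7, -0.1, -1.0]
grip_width: 0.0397
gripper_force: 0.0
```

Emit:
carry_out([
  [0,0,0,0,0.05],
  [0,0,0,0,0.05],
  [0,0,-0.02,0,0.05],
  [0,0,-0.05,0,0.05],
  [0,0,-0.08,0,0.05],
  [0,0,-0.12,0,0.05],
  [0.03,0.03,-0.14,0,0.05],
  [0.05,0.06,-0.14,0,0.05],
])

```text
clock: 8.4
tcp_pos: [0.4939, 0.2931, 0.5187]
orientation: [0.276, 3.125, 0.008]
contact_force: [0.9, 0.9, -0.8]
grip_width: 0.0502
gripper_force: 0.0
```

Emit:
carry_out([
  [0,0.04,0,0,0.05],
  [0,0.08,0,0,0.05],
  [0,0.12,0,0,0.05],
  [0,0.16,0,0,0.05],
  [0,0.2,0,0,0.05],
  [0,0.2,0,0,0.05],
  [0,0.2,0,0,0.05],
  [0,0.2,0,0,0.05],
])

```text
clock: 9.2
tcp_pos: [0.5289, 0.4887, 0.5147]
orientation: [0.275, 3.129, -0.001]
contact_force: [0.2, -0.7, 0.4]
grip_width: 0.05
gripper_force: 0.0
```

Run:
```python
from h import *
a=r.grab_frame("top")[:,:,::-1];b=r.grab_frame("scene")[:,:,::-1]
b=cv2.resize(b[190:350,285:445],None,fx=2.5,fy=2.5,interpolation=2)
k=r.calibration("top")
a=cv2.resize(a[140:260,160:280],(400,400),interpolation=2)
cv2.imwrite("pics/f1.png",np.hstack([a,b]));print(r.get_obs()["clock"])
```

```text
9.3
```

View pics/f1.png

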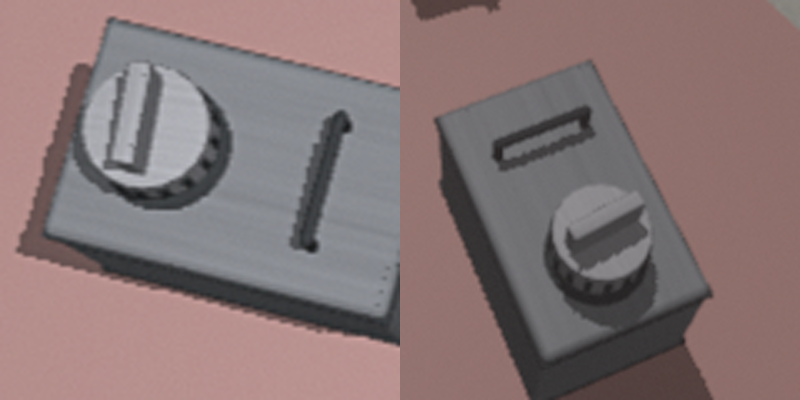

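The bar now lies across the can, parallel to the strap, with the disc centre at about (203.5,177.5) in top and (365.5,283) in scene. Both shifts match a drop of about 8 mm, so the cap is latched and the arm is clear. Handing in.

```bash
python3 -c "
from bench import r
print(r.hand_in())"
```

```text
the job is handed in; nothing more can be done
None
```

The cap on the rectangular can was pushed down, turned clockwise to about 1.47 rad and let go. The last pictures show it sitting about 8 mm down, as it should when locked. I didn't touch the round can's cap or the yellow look-alike, and I handed the job in at about 9.3 s; no verdict came back.

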